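# Clamp a freshly glued notebook in the binding press

## Task

A freshly glued notebook lies under its pressing board in the binding press. Push the clamp's strap round with a finger until its rubber foot is over the steel disc on the board, wholly within the disc, and then push the red cam lever all the way down so that the clamp holds. Only push, gently: grip and lift nothing, do not shift the board or the notebook, leave everything else on the bench where it is.

Things in the scene. Friction and masses are not known exactly. Their poses are not given: they have to be found in the camera images.
- press: the binding press, fixed to the bench: a dark grey-blue base 250 x 340 x 18 mm (x, y, z) with two aluminium fences (26 mm high on the base) along its +x and -y sides, and a hold-down clamp: bolt, strap, foot, cam lever. Origin at the centre of the base's underside. The clamp's upright bolt stands at (0, +70) mm in this frame
- strap_swing (a joint): swing of the clamp strap about the upright bolt, rad. 0: strap points along the press's -y axis, across the board; positive: swung away clockwise seen from above, towards the press's -x side (the robot). It starts parked between 0.95 and 1.5; stops at -0.5 and 1.7. Light friction, about 1.5 to 2 N at the foot; it stays where it is left, with no catch or stop over the board
- pivot (a point): point on the bolt's axis at the height of the strap's top face, 90 mm above the bench. The red lever's hinge pin is 14.5 mm above this point and square to the strap
- strap: the clamp strap: a flat level aluminium bar 32 mm wide and 10 mm thick (80 to 90 mm above the bench), reaching from 68 mm behind the bolt to 137 mm in front of it; a screw stub stands 14 mm above it over the foot. Origin: middle of its underside 55 mm behind the bolt, at the heel screw that props it on the base; its x axis runs along the strap to the foot
- foot (a point): centre of the underside of the clamp's round black rubber foot (22 mm across), 15 mm below the strap and 120 mm from the bolt's axis. Lever at 0: this point is 65 mm above the bench, 5 mm clear of the disc; as the lever goes down the strap dips here by 6 mm per rad, so that the sprung foot meets the disc at about 0.8 rad and then presses on it
- cam_lever (a joint): red cam lever on top of the bolt, rad: 0 is up (leaning 10 deg off upright, away from the foot), 1.40 is down and level, with a hard stop just past it at 1.48; down, it lies back over the strap's heel end pointing away from the foot. It starts between 0 and 0.3. The lever turns round with the strap; it needs about 5 to 8 N at its tip and stays where it is left
- lever_tip (a point): middle of the end of the red lever, 100 mm from its hinge pin; the lever is 22 mm wide and 9 mm thick, its red part is the outer 74 mm. About 200 mm above the bench when up, 105 mm when level
- pressing_board: loose wooden pressing board 186 x 132 x 12 mm lying on the notebook, origin at the centre of its underside; a dark steel disc 44 mm across and 2 mm thick is fixed at the middle of its top
- disc (a point): centre of the top of the steel disc on the pressing board, about 60 mm above the bench and 120 mm (give or take 5) from the bolt's axis
- notebook: loose glued notebook block, 182 x 128 x 28 mm, yellow covers, lying on the press base under the board; origin at the centre of its underside
- bone_folder: ivory-coloured bone folder, 20 x 120 x 5 mm, lying on the press base in its +x, +y corner; bystander
- thread_spool: red thread spool, 32 mm across, 40 mm high, on the press base in its -x, -y corner; bystander
- glue_bottle: white glue bottle with orange cap, 56 mm across, 150 mm high; bystander
- pencil_cup: terracotta cup with pencils, 72 mm across, 95 mm high, pencils to 175 mm; bystander
- tape_roll: roll of brown tape, 90 mm across, 24 mm high; bystander
- finished_notebooks: pile of three finished notebooks, 182 x 128 x 39 mm; bystander
- glue_brush: flat glue brush 200 mm long, lying to the left of the press; bystander

How it is judged (in metres and radians):
On the way, in this order (a step that is already met when the one before it is completed fails the run):
1. the strap is swung over: its foot is above the disc, within 12 mm of its centre, with the lever still up (horizontal distance between foot and disc below 0.012 m and value of joint cam_lever below 0.5 rad), for 0.1 s.
2. the lever is pushed down and the foot presses on the board (horizontal distance between foot and disc below 0.012 m and value of joint cam_lever above 1.2 rad and contact force between strap and pressing_board above 6 N), for 0.2 s.
At the end, for the whole second after the job is handed in: the foot's centre is within 12 mm of the disc's centre (the foot wholly on the disc), the lever is down past 1.2 rad (level is 1.40), the clamp presses on the board with more than 6 N, and board and notebook lie within 8 mm of where they were, at rest (all of step 2 and distance of each of pressing_board, notebook from where it was at the start of the episode below 0.008 m and linear speed of pressing_board below 0.02 m/s); the robot touches nothing.
It fails at once if the pressing board or the notebook is lifted or shifted by more than 10 mm (distance of any of pressing_board, notebook from where it was at the start of the episode above 0.01 m).
It fails at once if the clamp is gripped or forced: the fingers press on the press and its clamp with more than 45 N in all (contact force between the fingers and press above 45 N).
It fails at once if a bystander is moved by more than 20 mm (distance of any of bone_folder, thread_spool, glue_bottle, pencil_cup, tape_roll, finished_notebooks, glue_brush from where it was at the start of the episode above 0.02 m).
It also fails if it takes over 56 s, if anything falls off the work surface, if the arm or the gripper's body presses on something with over 40 N, if the wrist force passes 120 N, or if a joint passes its speed limit or range.

## Robot

A 6-joint arm with a two-finger parallel gripper is mounted at the origin on the work surface. World frame = base frame: x ahead of the robot, y to its left, z up, the work surface at z = 0. Lengths are in mm, angles in degrees, forces in N, time in s.
With the tool pointing down it reaches from about 300 to 850 mm from the base axis. Payload 4.2 kg.
Tool frame: the origin (TCP) lies at the very end of the fingers, on their centre line; the grasp point (between the pads) lies 19 mm behind it (env.grip_depth is the distance from the TCP to the grasp point, in mm); y points along the fingers, z is the direction in which the jaws open and shut, and the axes are right-handed (so a half turn about y gives the same grasp; the last joint's range is limited). The gripper opens to 91 mm and grips with 3 to 60 N. Pads are 32 mm wide; open, the fingers measure 118 mm over their backs; the gripper's body (76 mm by 178 mm) begins 60 mm behind the grasp point.
Start: joints at [-73.224, 18.312, 89.639, -0, 72.044, -1.146], TCP at [176.945, -547.114, 213.976] pointing down, gripper open.
Joint ranges: [-177.97, 177.97], [-48.28, 115.42], [12.27, 149.76], [-77.06, 257.06], [2.81, 150.46], [-146.56, 146.56]. Speed limits (degrees/s): [147.25, 147.25, 180, 180, 180, 180].

## Interface

Orientations are given as [roll, pitch, yaw] about the fixed x, y, z axes, in that order (R = Rz(yaw) Ry(pitch) Rx(roll)).
In Python, from workcell import state, imaging, job, env gives the robot as it stands.
- The arm moves only by the shell command python3 -m pendant 'ROWS' [FORCE]. ROWS is JSON, a list of rows, each an object with "delta_pos": the shift along the tool's x, y, z in cm, a list of three; "twist": the turn, a rotation vector about the tool's x, y, z in degrees, a list of three; "grip": the opening in per cent of the stroke, from 0 (shut) to 100 (fully open). In form: [{"delta_pos": [tx, ty, tz], "twist": [wx, wy, wz], "grip": grip}, ...]. A call has exactly 5 rows; each row is the pose to reach, as a shift and turn from the pose commanded when the call began, along the tool's axes at that moment; what a row does not reach only later rows make up. A row lasts 1/10 s, in which the tool goes at most 50 mm and 8.59 degrees, less where a joint would pass 70% of its speed; a pose out of reach is approached as far as the arm can. A call with a gripper value outside its range is refused whole. The fingers move at their own pace and stop on an object; FORCE is the grip in N (left out, the last holds). Time passes only in rows, so rows that repeat a pose let the fingers close, or fill a call up. It gives the time, the measured TCP pose, the force and the opening at its end, in the units of the state.
- state(): the state, without advancing time (a new reading comes with each control period).
- imaging.grab_frame(name): name is "scene" or "top" or "wrist"; returns (picture, depth): 400x640x3 uint8, red, green, blue; 400x640 float32, mm along the optical axis (not along the pixel's ray), 0 where there is no reading.
- imaging.camera_info(name): a dict with "fx", "fy", "cx", "cy" (pixels), "R" (3x3) and "t" (3): a world point X has camera coordinates R X + t. Camera axes: x right, y down, z forward; pixel columns grow to the right and rows downward; lengths in mm; the calibration is good to about 2 mm. A picture is of the moment at which its call begins: read the wrist's pose just before it. camera_info takes no time and is no camera call; for the wrist camera it gives the pose at the moment of the call.
- job.job_done(): hands the job in, once; it reports no verdict.
The state is a dict: "time_s": time; "qpos": joint angles; "qvel": joint speeds; "effort": joint torques, N m; "ee_pos": TCP position; "ee_rot": TCP orientation; "force": force on the tool from outside, world axes, zero at the start; "torque": the same for the moment, N m; "gripper_width": finger opening in mm.
Only numpy, scipy, OpenCV 4.12 (cv2) and the standard library are available. Lean on these libraries where they do the work, as an engineer would, in place of code of your own. Each camera call takes 0.05 s, during which the arm holds its last target.

## Working session

There is one attempt and no reset: what is moved stays moved. The work goes in short steps, Python scripts to look and compute and a shell command to move; the robot and the scene stay as the last step left them, time stands still between calls to the robot, and variables do not carry over. Pictures are saved under pics/ and viewed, and the job is handed in when it is done.

```bash
ls; mkdir -p pics; python3 - <<'E'
from workcell import state, imaging, job, env
import cv2,numpy as np
print(state())
for n in("scene","top"):
    p,d=imaging.grab_frame(n); cv2.imwrite(f"pics/{n}0.png",p[:,:,::-1]); np.save(f"{n}0.npy",d); print(n,imaging.camera_info(n))
E
```

```text
pics
{'time_s': 0.0, 'qpos': array([-7.32243367e+01,  1.83510013e+01,  8.97081709e+01,  3.44448311e-04,
        7.20416235e+01, -1.14600856e+00]), 'qvel': array([-0.04468556, -0.03789561, -0.00514009,  0.05077802, -0.02801147,
        0.02708452]), 'effort': array([-3.52662988e-03, -4.12466133e+01, -2.31975406e+01,  7.25886365e-02,
        4.58736287e-02, -1.60774316e-04]), 'ee_pos': array([ 176.7916639 , -546.61168605,  213.11472283]), 'ee_rot': array([-9.01007689e+01,  2.34335523e-03, -1.62078437e+02]), 'force': array([ 0.10380943, -0.40214279, -0.62879213]), 'torque': array([-0.03094799,  0.02058514, -0.00019693]), 'gripper_width': 91.45702214333335}
scene {'fx': 494.3667141039092, 'fy': 494.3667141039092, 'cx': 327.5654963455965, 'cy': 194.30909375756454, 'R': array([[ 0.74079503,  0.67172922, -0.00160505],
       [ 0.55462998, -0.61300039, -0.56268651],
       [-0.37895687,  0.41594516, -0.82666881]]), 't': array([-384.87335574, -233.33716227, 1610.42650033])}
top {'fx': 392.1203231630394, 'fy': 392.1203231630394, 'cx': 320.3901116905379, 'cy': 201.42503203967817, 'R': array([[ 0.04991385, -0.99875234, -0.00154143],
       [-0.97644198, -0.04847435, -0.21026482],
       [ 0.20992776,  0.01200024, -0.97764325]]), 't': array([ -20.20305306,  576.17975394, 1021.8815038 ])}
```

View pics/scene0.png

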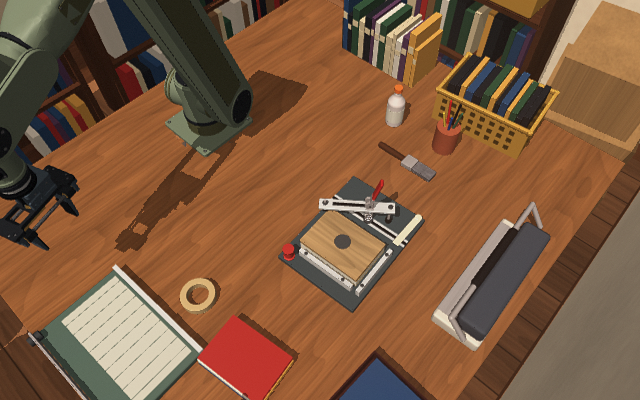

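View pics/top0.png

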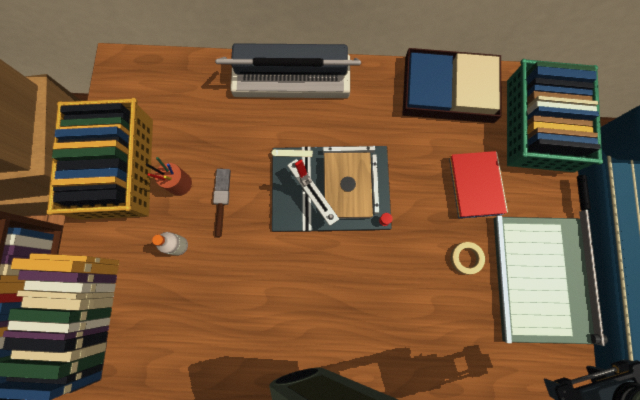

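The top view shows the press around (330,188), the disc at (348,184), the foot end of the strap near (328,215) and the red lever near (298,170). I'll crop in to measure these.

```bash
python3 - <<'E'
import cv2,numpy as np
a=cv2.imread("pics/top0.png")[135:245,260:400]; cv2.imwrite("pics/topc.png",cv2.resize(a,None,fx=5,fy=5,interpolation=cv2.INTER_CUBIC))
a=cv2.imread("pics/scene0.png")[170:315,270:430]; cv2.imwrite("pics/scenec.png",cv2.resize(a,None,fx=4,fy=4,interpolation=cv2.INTER_CUBIC))
E
```

```text
(no output)
```

View pics/topc.png

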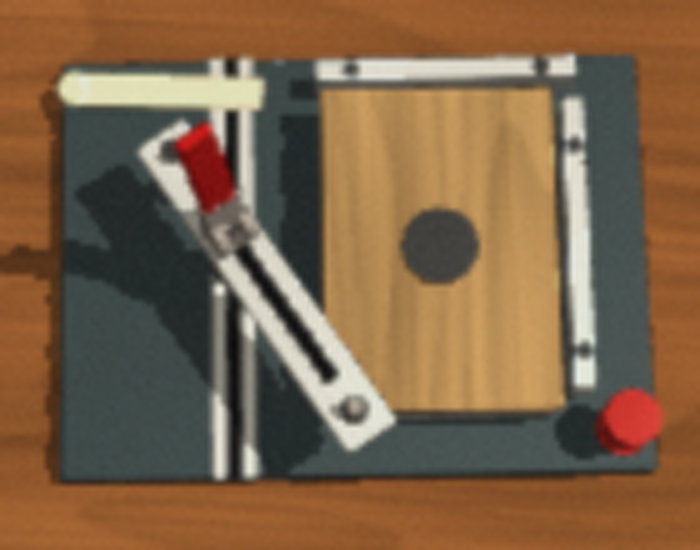

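View pics/scenec.png

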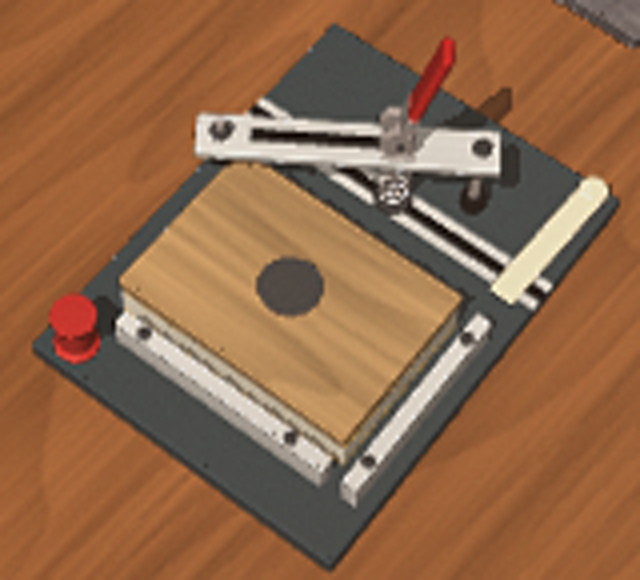

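```bash
cat > h.py <<'E'
import numpy as np, cv2
from workcell import imaging
def ray(n,uv,z,info=None):
    c=info or imaging.camera_info(n);R=np.array(c["R"]);t=np.array(c["t"])
    d=R.T@np.array([(uv[0]-c["cx"])/c["fx"],(uv[1]-c["cy"])/c["fy"],1]);o=-R.T@t
    return (o+d*(z-o[2])/d[2])
def tri(uv1,uv2):
    A=[];b=[]
    for n,uv in(("top",uv1),("scene",uv2)):
        c=imaging.camera_info(n);R=np.array(c["R"]);t=np.array(c["t"])
        x=(uv[0]-c["cx"])/c["fx"];y=(uv[1]-c["cy"])/c["fy"]
        A+=[R[0]-x*R[2],R[1]-y*R[2]];b+=[x*t[2]-t[0],y*t[2]-t[1]]
    s=np.linalg.lstsq(np.array(A),np.array(b),rcond=None);return s[0],s[1]
E
python3 - <<'E'
from h import *
np.set_printoptions(precision=1,suppress=True)
T=lambda u,v:(260+u/5-.4,135+v/5-.4)
S=lambda u,v:(270+u/4-.4,170+v/4-.4)
def disc(n,w):
    im=cv2.imread(f"pics/{n}0.png");x0,y0,x1,y1=w;c=im[y0:y1,x0:x1].astype(int)
    m=((c.max(2)<110)&(c.max(2)-c.min(2)<25)).astype(np.uint8)
    k,l,s,ce=cv2.connectedComponentsWithStats(m);i=1+np.argmax(s[1:,4]);print(s[i]);return ce[i]+[x0,y0]
dt=disc("top",(328,160,365,210));ds=disc("scene",(328,225,358,256));
print("disc",dt,ray("top",dt,60),ds,ray("scene",ds,60),tri(dt,ds))
for nm,p in dict(h1=(140,150),h2=(185,122),f1=(350,450),f2=(396,420)).items(): print(nm,ray("top",T(*p),90))
for nm,p in dict(f1=(196,116),f2=(198,152),h2=(500,135),h1=(500,172)).items(): print("s",nm,ray("scene",S(*p),90))
print("stub",tri(T(353,407),S(221,127)))
print("levertip",tri(T(193,133),S(448,44)), ray("scene",S(448,44),200))
print("base",[ray("top",T(*p),18)for p in[(62,65),(635,57),(655,470),(60,480)]])
print("base",[ray("scene",S(*p),18)for p in[(335,25),(620,200),(330,570),(35,345)]])
print("spool top",ray("top",T(632,415),58),"folder",ray("top",T(70,88),23),ray("top",T(255,95),23))
E
```

```text
[ 13  17  14  14 164]
[  7  10  16  14 172]
disc [347.5 183.5] [631.6 -64.6  60. ] [342.2 241. ] [630.4 -64.9  60. ] (array([631. , -64.9,  60.9]), array([0.5]))
h1 [669.  103.1  90. ]
h2 [686.3  79.5  90. ]
f1 [508.7 -19.4  90. ]
f2 [526.  -43.1  90. ]
s f1 [507.7 -22.8  90. ]
s f2 [528.3 -43.1  90. ]
s h2 [669.2 102.7  90. ]
s h1 [687.2  79.5  90. ]
stub (array([530. , -20.6,  97.1]), array([2.]))
levertip (array([642. ,  65.2, 207.7]), array([0.7])) [638.8  69.4 200. ]
base [array([741.6, 160.4,  18. ]), array([ 763.3, -178.6,   18. ]), array([ 517. , -193.5,   18. ]), array([494.6, 142.7,  18. ])]
base [array([495.5, 140.4,  18. ]), array([741.6, 158.6,  18. ]), array([ 766.6, -181.5,   18. ]), array([ 519.3, -194.9,   18. ])]
spool top [ 540.7 -173.7   58. ] folder [725.8 153.8  23. ] [726.9  44.9  23. ]
```

```bash
python3 -m pendant '[{"delta_pos":[-3.3,0,-2.9],"twist":[0,-8,0],"grip":0},{"delta_pos":[-6.6,0,-5.8],"twist":[0,-16,0],"grip":0},{"delta_pos":[-9.9,0,-8.7],"twist":[0,-24,0],"grip":0},{"delta_pos":[-13.2,0,-11.6],"twist":[0,-32,0],"grip":0},{"delta_pos":[-16.4,0,-14.6],"twist":[0,-40,0],"grip":0}]'
cat >> h.py <<'E'
from scipy.spatial.transform import Rotation as Ro
from workcell import state
def plan(target,yaw=None,z=None):
    s=state();R=Ro.from_euler("xyz",s["ee_rot"],degrees=True)
    w=np.array(target,float)-s["ee_pos"]
    print("at",s["ee_pos"].round(1),s["ee_rot"].round(1),"delta cm",(R.inv().apply(w)/10).round(2))
    if yaw is not None: print("twist",(R.inv()*Ro.from_euler("xyz",[-90,0,yaw],degrees=True)).as_rotvec(degrees=True).round(2))
E
python3 -c "
from h import *
plan([509,22,214],-90)"
```

```text
time_s: 0.6
ee_pos: [288.5, -356.0, 213.7]
ee_rot: [-90.0, 0.0, -121.8]
force: [1.3, 0.2, -0.2]
gripper_width: 54.3
at [ 288.5 -356.   213.7] [ -90.     0.  -121.8] delta cm [-4.375e+01 -2.000e-02 -1.170e+00]
twist [ 1.000e-02 -3.178e+01 -2.000e-02]
```

```bash
python3 -m pendant '[{"delta_pos":[-4.4,0,-0.1],"twist":[0,-6.4,0],"grip":0},{"delta_pos":[-8.8,0,-0.2],"twist":[0,-12.7,0],"grip":0},{"delta_pos":[-13.1,0,-0.4],"twist":[0,-19.1,0],"grip":0},{"delta_pos":[-17.5,0,-0.5],"twist":[0,-25.4,0],"grip":0},{"delta_pos":[-21.9,0,-0.6],"twist":[0,-31.8,0],"grip":0}]'
python3 -c "
from h import *
plan([509,22,214],-90)"
```

```text
time_s: 1.1
ee_pos: [399.6, -167.3, 213.8]
ee_rot: [-90.0, -0.0, -90.0]
force: [0.4, -0.9, -0.5]
gripper_width: 14.1
at [ 399.6 -167.3  213.8] [-90.  -0. -90.] delta cm [-18.93  -0.02  10.93]
twist [ 0.01 -0.03  0.01]
```

```bash
python3 -m pendant '[{"delta_pos":[-4,0,2],"twist":[0,0,0],"grip":0},{"delta_pos":[-8,0,4],"twist":[0,0,0],"grip":0},{"delta_pos":[-12,0,6],"twist":[0,0,0],"grip":0},{"delta_pos":[-16,0,8],"twist":[0,0,0],"grip":0},{"delta_pos":[-20,0,10],"twist":[0,0,0],"grip":0}]'
python3 -m pendant '[{"delta_pos":[0,3,0],"twist":[0,0,0],"grip":0},{"delta_pos":[0,6,0],"twist":[0,0,0],"grip":0},{"delta_pos":[0,9,0],"twist":[0,0,0],"grip":0},{"delta_pos":[0,12,0],"twist":[0,0,0],"grip":0},{"delta_pos":[0,13.7,0],"twist":[0,0,0],"grip":0}]'
python3 - <<'E'
from h import *
plan([509,22,76],-90)
for n in("scene","top"):
    p,d=imaging.grab_frame(n); x0,y0=(250,130) if n=="scene" else (240,110)
    cv2.imwrite(f"pics/{n}1.png",p[:,:,::-1]); cv2.imwrite(f"pics/{n}1c.png",cv2.resize(p[y0:y0+150,x0:x0+190,::-1],None,fx=4,fy=4,interpolation=cv2.INTER_CUBIC))
E
```

```text
time_s: 1.6
ee_pos: [500.5, 32.4, 213.7]
ee_rot: [-90.0, -0.0, -90.3]
force: [0.6, -0.4, 0.8]
gripper_width: 0.4
time_s: 2.1
ee_pos: [498.5, 30.5, 74.4]
ee_rot: [-90.2, -0.0, -90.3]
force: [0.2, 0.4, 0.9]
gripper_width: 0.4
at [498.5  30.5  74.4] [-90.2  -0.  -90.3] delta cm [ 0.85 -0.17  1.06]
twist [ 0.25 -0.26  0.02]
```

View pics/scene1c.png

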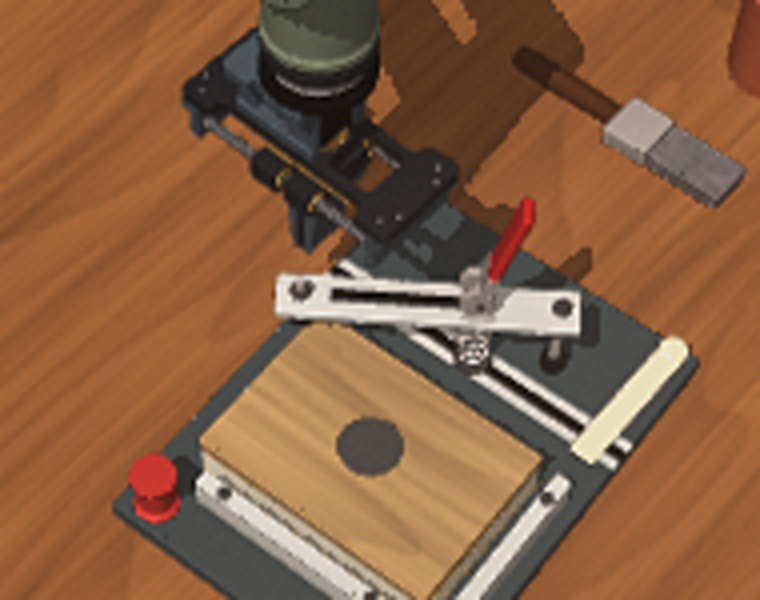

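View pics/top1c.png

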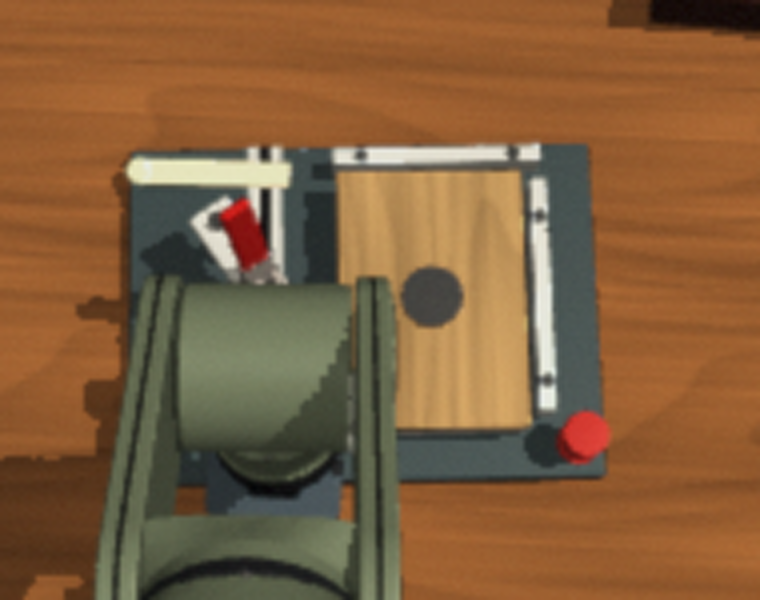

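```bash
cat > arc.py <<'E'
from h import *
B=np.array([625,51.5]);s=state();R=Ro.from_euler("xyz",s["ee_rot"],degrees=True);p=s["ee_pos"];print(p.round(1))
import sys
for a in map(float,sys.argv[1:]):
    f=np.radians(a);d=np.array([np.cos(f),np.sin(f)]);n=np.array([-d[1],d[0]])
    P=B+110*d-16*n-np.array([13.5,-16]);print(a,P.round(1),(R.inv().apply([*(P-p[:2]),75-p[2]])/10).round(2))
E
python3 arc.py -146 -144 -142 -139 -136 -133 -130 -127 -124 -121 -118 -115 -112 -109 -106 -103 -100 -97 -95 -93 -91 -89 -87
```

```text
[497.9  30.5  74.4]
-146.0 [511.4  19.3] [ 1.11 -0.07  1.35]
-144.0 [513.1  15.8] [ 1.46 -0.07  1.52]
-142.0 [515.   12.4] [ 1.8  -0.07  1.71]
-139.0 [518.    7.4] [ 2.3  -0.08  2.02]
-136.0 [521.3   2.6] [ 2.78 -0.08  2.35]
-133.0 [524.8  -2. ] [ 3.24 -0.08  2.7 ]
-130.0 [528.5  -6.5] [ 3.68 -0.08  3.08]
-127.0 [532.5 -10.7] [ 4.1  -0.08  3.48]
-124.0 [536.7 -14.7] [ 4.5  -0.09  3.9 ]
-121.0 [541.1 -18.5] [ 4.88 -0.09  4.34]
-118.0 [545.7 -22.1] [ 5.23 -0.09  4.8 ]
-115.0 [550.5 -25.4] [ 5.56 -0.1   5.28]
-112.0 [555.5 -28.5] [ 5.87 -0.1   5.78]
-109.0 [560.6 -31.3] [ 6.15 -0.1   6.29]
-106.0 [565.8 -33.8] [ 6.4  -0.1   6.82]
-103.0 [571.2 -36.1] [ 6.62 -0.11  7.35]
-100.0 [576.6 -38.1] [ 6.81 -0.11  7.9 ]
-97.0 [582.2 -39.7] [ 6.98 -0.12  8.46]
-95.0 [586.  -40.7] [ 7.07 -0.12  8.84]
-93.0 [589.8 -41.5] [ 7.15 -0.12  9.22]
-91.0 [593.6 -42.2] [ 7.22 -0.12  9.6 ]
-89.0 [597.4 -42.8] [ 7.27 -0.13  9.98]
-87.0 [601.3 -43.2] [ 7.32 -0.13 10.37]
```

```bash
python3 -m pendant '[{"delta_pos":[1.1,0,1.35],"twist":[0,0,0],"grip":0},{"delta_pos":[1.5,0,1.5],"twist":[0,0,0],"grip":0},{"delta_pos":[1.8,0,1.7],"twist":[0,0,0],"grip":0},{"delta_pos":[2.05,0,1.85],"twist":[0,0,0],"grip":0},{"delta_pos":[2.3,0,2.0],"twist":[0,0,0],"grip":0}]'
python3 arc.py -139 -136 -133 -130 -127 -124
```

```text
time_s: 2.7
ee_pos: [520.4, 7.2, 77.5]
ee_rot: [-90.0, 0.0, -90.3]
force: [0.2, 0.8, -0.0]
gripper_width: 0.7
[520.4   7.2  77.5]
-139.0 [518.    7.4] [-0.02  0.25 -0.24]
-136.0 [521.3   2.6] [0.46 0.25 0.09]
-133.0 [524.8  -2. ] [0.93 0.25 0.44]
-130.0 [528.5  -6.5] [1.37 0.25 0.82]
-127.0 [532.5 -10.7] [1.79 0.25 1.22]
-124.0 [536.7 -14.7] [2.19 0.25 1.64]
```

```bash
python3 -m pendant '[{"delta_pos":[0.4,0.15,0.3],"twist":[0,0,0],"grip":0},{"delta_pos":[0.8,0.15,0.6],"twist":[0,0,0],"grip":0},{"delta_pos":[1.2,0.15,0.9],"twist":[0,0,0],"grip":0},{"delta_pos":[1.6,0.15,1.2],"twist":[0,0,0],"grip":0},{"delta_pos":[2.0,0.15,1.6],"twist":[0,0,0],"grip":0}]'
python3 - <<'E'
from h import *
plan([509,22,76],-90)
for n in("scene",):
    p,d=imaging.grab_frame(n); x0,y0=(250,130) if n=="scene" else (240,110)
    cv2.imwrite(f"pics/{n}2c.png",cv2.resize(p[y0:y0+150,x0:x0+190,::-1],None,fx=4,fy=4,interpolation=cv2.INTER_CUBIC))
E
python3 arc.py -124 -121 -118 -115 -112 -109
```

```text
time_s: 3.2
ee_pos: [536.2, -13.0, 75.3]
ee_rot: [-90.0, 0.0, -90.3]
force: [-0.2, 0.8, -0.0]
gripper_width: 0.5
at [536.2 -13.   75.3] [-90.    0.  -90.3] delta cm [-3.48 -0.07 -2.74]
twist [ 0.02 -0.28 -0.  ]
[537.1 -13.6  75.4]
-124.0 [536.7 -14.7] [ 0.12  0.04 -0.03]
-121.0 [541.1 -18.5] [0.5  0.04 0.41]
-118.0 [545.7 -22.1] [0.85 0.04 0.87]
-115.0 [550.5 -25.4] [1.18 0.04 1.35]
-112.0 [555.5 -28.5] [1.48 0.04 1.85]
-109.0 [560.6 -31.3] [1.76 0.04 2.36]
```

View pics/scene2c.png

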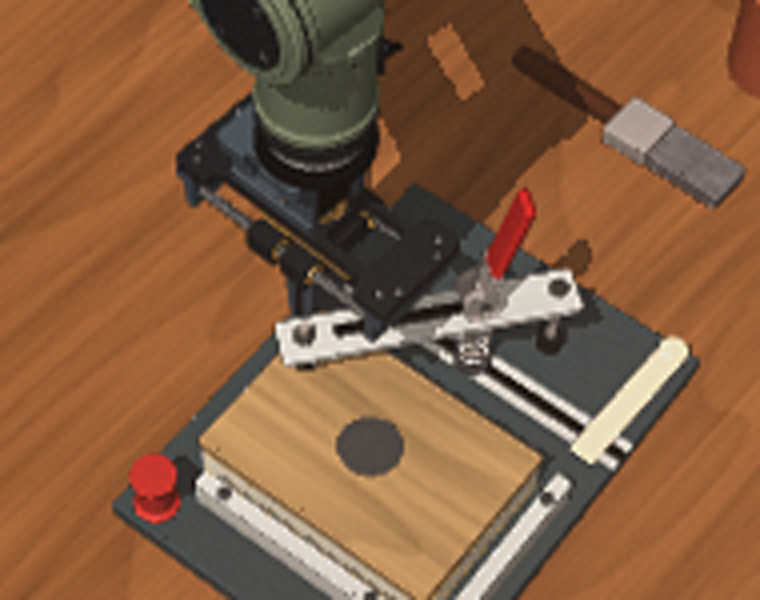

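The strap is turning with the finger; its end is now at about (300,340) in the crop and the board hasn't moved. I'll carry on round the arc.

```bash
python3 -m pendant '[{"delta_pos":[0.4,0,0.4],"twist":[0,0,0],"grip":0},{"delta_pos":[0.75,0,0.85],"twist":[0,0,0],"grip":0},{"delta_pos":[1.1,0,1.3],"twist":[0,0,0],"grip":0},{"delta_pos":[1.4,0,1.8],"twist":[0,0,0],"grip":0},{"delta_pos":[1.7,0,2.3],"twist":[0,0,0],"grip":0}]'
python3 arc.py -109 -106 -103 -100 -97 -95 -93
```

```text
time_s: 3.75
ee_pos: [559.2, -30.2, 75.3]
ee_rot: [-90.0, -0.0, -90.3]
force: [-1.9, 0.9, 0.6]
gripper_width: 0.7
[559.2 -30.2  75.3]
-109.0 [560.6 -31.3] [0.11 0.03 0.14]
-106.0 [565.8 -33.8] [0.36 0.03 0.66]
-103.0 [571.2 -36.1] [0.58 0.03 1.2 ]
-100.0 [576.6 -38.1] [0.78 0.03 1.75]
-97.0 [582.2 -39.7] [0.94 0.03 2.31]
-95.0 [586.  -40.7] [1.04 0.03 2.69]
-93.0 [589.8 -41.5] [1.12 0.03 3.06]
```

```bash
python3 -m pendant '[{"delta_pos":[0.25,0,0.5],"twist":[0,0,0],"grip":0},{"delta_pos":[0.45,0,1.0],"twist":[0,0,0],"grip":0},{"delta_pos":[0.6,0,1.5],"twist":[0,0,0],"grip":0},{"delta_pos":[0.7,0,1.9],"twist":[0,0,0],"grip":0},{"delta_pos":[0.8,0,2.2],"twist":[0,0,0],"grip":0}]'
cat > look.py <<'E'
from h import *
import sys
k=sys.argv[1]
print(state()["ee_pos"].round(1),state()["force"].round(1))
for n in("scene","top"):
    p,d=imaging.grab_frame(n); x0,y0=(250,130) if n=="scene" else (240,110)
    cv2.imwrite(f"pics/{n}{k}.png",p[:,:,::-1]);cv2.imwrite(f"pics/{n}{k}c.png",cv2.resize(p[y0:y0+150,x0:x0+190,::-1],None,fx=4,fy=4,interpolation=cv2.INTER_CUBIC))
E
python3 look.py 3;python3 arc.py -97 -95 -93 -91 -89 -87
```

```text
time_s: 4.25
ee_pos: [581.3, -38.1, 75.4]
ee_rot: [-90.0, -0.0, -90.3]
force: [-1.7, -2.0, -1.0]
gripper_width: 0.4
[581.3 -38.1  75.4] [-1.7 -2.  -1. ]
[581.6 -38.   75.4]
-97.0 [582.2 -39.7] [0.17 0.04 0.06]
-95.0 [586.  -40.7] [0.26 0.04 0.44]
-93.0 [589.8 -41.5] [0.35 0.05 0.82]
-91.0 [593.6 -42.2] [0.41 0.05 1.2 ]
-89.0 [597.4 -42.8] [0.47 0.05 1.58]
-87.0 [601.3 -43.2] [0.51 0.05 1.97]
```

View pics/scene3c.png

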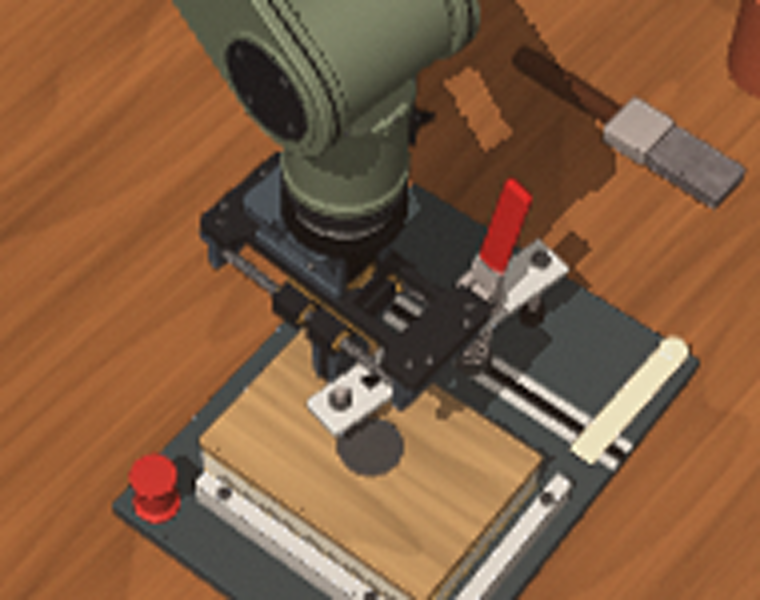

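View pics/top3c.png

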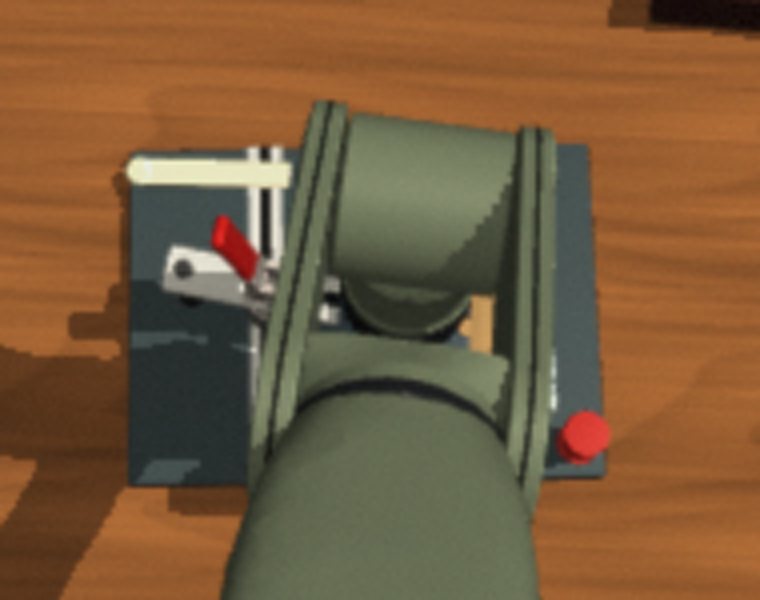

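```bash
python3 -c "
from h import *
p=ray('scene',(250+341/4-.4,130+396/4-.4),102);print(p,np.degrees(np.arctan2(p[1]-51.5,p[0]-625)),np.hypot(p[1]-51.5,p[0]-625))"
python3 -m pendant '[{"delta_pos":[0.1,0,0.3],"twist":[0,0,0],"grip":0},{"delta_pos":[0.15,0,0.6],"twist":[0,0,0],"grip":0},{"delta_pos":[0.2,0,0.8],"twist":[0,0,0],"grip":0},{"delta_pos":[0.25,0,1.0],"twist":[0,0,0],"grip":0},{"delta_pos":[0.25,0,1.0],"twist":[0,0,0],"grip":0}]'
python3 look.py 4
```

```text
[607.0521308 -68.4595044 102.       ] -98.5092506940679 121.29471837101619
time_s: 4.85
ee_pos: [591.4, -40.4, 75.5]
ee_rot: [-90.0, -0.0, -90.3]
force: [-1.2, 0.1, 0.4]
gripper_width: 0.2
[591.4 -40.4  75.5] [-1.2  0.1  0.4]
```

View pics/scene4c.png

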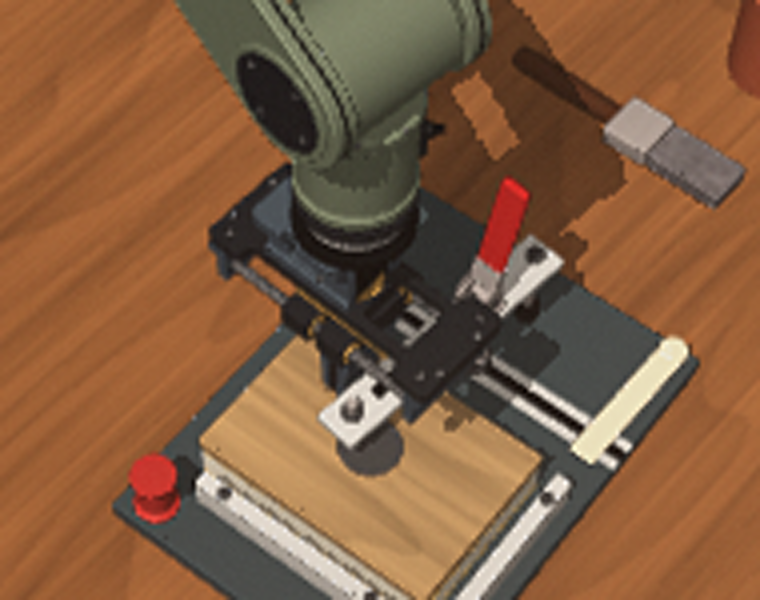

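```bash
python3 -c "
from h import *
p=ray('scene',(250+353/4-.4,130+408/4-.4),102);print(p,np.degrees(np.arctan2(p[1]-51.5,p[0]-625)),np.hypot(p[1]-51.5,p[0]-625))"
python3 -m pendant '[{"delta_pos":[0.1,0,0.3],"twist":[0,0,0],"grip":0},{"delta_pos":[0.1,0,0.6],"twist":[0,0,0],"grip":0},{"delta_pos":[0.15,0,0.8],"twist":[0,0,0],"grip":0},{"delta_pos":[0.15,0,1.0],"twist":[0,0,0],"grip":0},{"delta_pos":[0.15,0,1.0],"twist":[0,0,0],"grip":0}]'
python3 look.py 5
```

```text
[618.62341628 -69.92389693 102.        ] -93.00613009112053 121.59121500200486
time_s: 5.45
ee_pos: [601.1, -42.3, 75.4]
ee_rot: [-90.0, -0.0, -90.3]
force: [-2.0, -0.1, 0.7]
gripper_width: 0.6
[601.1 -42.3  75.4] [-2.  -0.1  0.7]
```

View pics/scene5c.png

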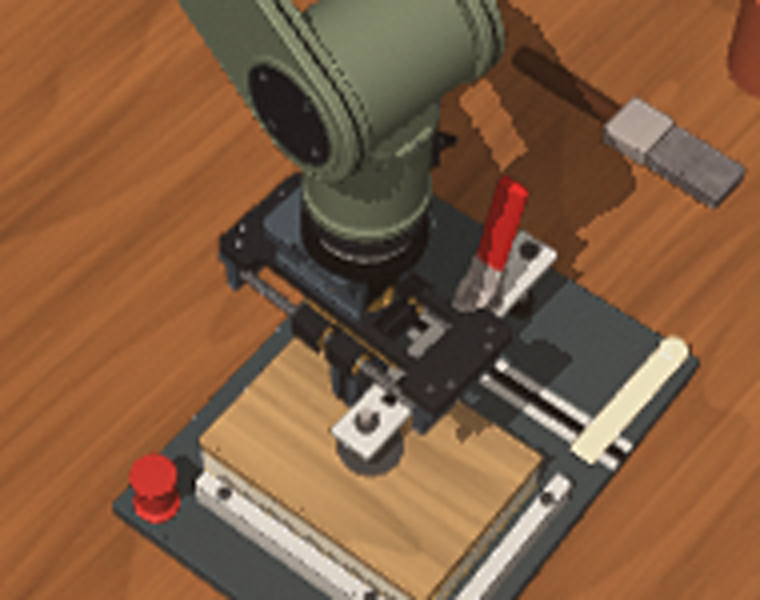

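```bash
python3 -c "
from h import *
p=ray('scene',(250+366/4-.4,130+420/4-.4),102);print(p,np.degrees(np.arctan2(p[1]-51.5,p[0]-625)),np.hypot(p[1]-51.5,p[0]-625))"
python3 -m pendant '[{"delta_pos":[0,0,-2],"twist":[0,0,0],"grip":0},{"delta_pos":[0,0,-4],"twist":[0,0,0],"grip":0},{"delta_pos":[0,-4,-5],"twist":[0,0,0],"grip":0},{"delta_pos":[0,-9,-8],"twist":[0,0,0],"grip":0},{"delta_pos":[0,-13,-12],"twist":[0,0,0],"grip":0}]'
python3 -m pendant '[{"delta_pos":[2,-1,-3],"twist":[0,0,0],"grip":0},{"delta_pos":[5,-2,-6],"twist":[0,0,0],"grip":0},{"delta_pos":[9,-2,-9],"twist":[0,0,0],"grip":0},{"delta_pos":[12,-2,-12],"twist":[0,0,0],"grip":0},{"delta_pos":[12,-2,-12],"twist":[0,0,0],"grip":0}]'
python3 look.py 6
```

```text
[630.57538047 -70.95003701 102.        ] -87.3930159699398 122.57690007006863
time_s: 6.05
ee_pos: [492.1, -41.3, 196.8]
ee_rot: [-89.8, 0.0, -90.3]
force: [-0.3, -0.8, -0.2]
gripper_width: 0.6
time_s: 6.55
ee_pos: [367.9, -163.2, 215.3]
ee_rot: [-89.9, -0.1, -90.6]
force: [0.5, 0.6, -0.1]
gripper_width: 0.5
[ 367.9 -163.2  215.3] [ 0.5  0.6 -0.1]
```

View pics/scene6c.png

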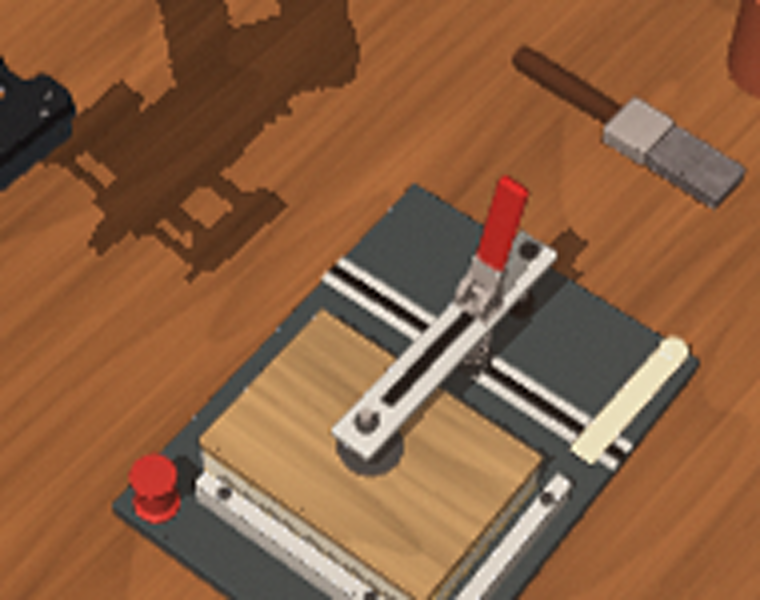

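View pics/top6c.png

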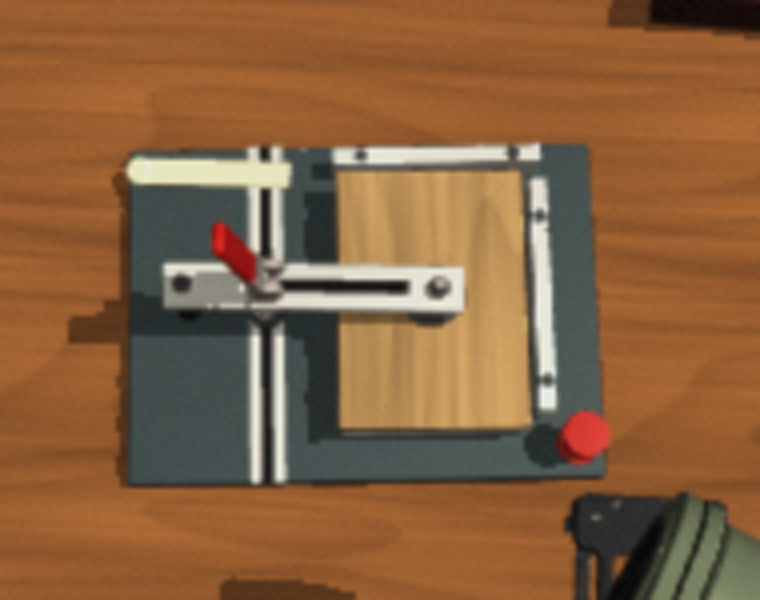

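```bash
python3 - <<'E'
from h import *
np.set_printoptions(precision=1,suppress=True)
T=lambda u,v:(240+u/4-.4,110+v/4-.4)
S=lambda u,v:(250+u/4-.4,130+v/4-.4)
c=[ray("top",T(*p),90)for p in[(163,264),(463,267),(463,313),(163,307)]];print(c)
h=(c[0]+c[3])/2;f=(c[1]+c[2])/2;d=(f-h)/np.linalg.norm(f-h);print(np.linalg.norm(f-h),np.degrees(np.arctan2(d[1],d[0])),"foot",f-17*d,h+188*d,"bolt",h+68*d,f-137*d)
c=[ray("scene",S(*p),90)for p in[(332,435),(512,235),(556,255),(378,462)]];print(c)
f=(c[0]+c[3])/2;h=(c[1]+c[2])/2;d=(f-h)/np.linalg.norm(f-h);print(np.linalg.norm(f-h),np.degrees(np.arctan2(d[1],d[0])),"foot",f-17*d,h+188*d,"bolt",h+68*d,f-137*d)
print("stub",tri(T(438,286),S(366,418)),"tip",tri(T(220,228),S(514,183)))
E
```

```text
[array([636.8, 120.8,  90. ]), array([644.8, -83.5,  90. ]), array([612.5, -84.5,  90. ]), array([606.7, 118.6,  90. ])]
203.80040227116848 -88.0495639129884 foot [628.1 -67.   90. ] [628.1 -68.2  90. ] bolt [624.   51.7  90. ] [624.   52.9  90. ]
[array([617.4, -88.5,  90. ]), array([604.5, 110.3,  90. ]), array([637.1, 117.5,  90. ]), array([652.1, -83.5,  90. ])]
200.3707992756477 -86.02184992320537 foot [633.6 -69.   90. ] [633.9 -73.7  90. ] bolt [625.5  46.   90. ] [625.2  50.7  90. ]
stub (array([628.2, -67.1,  97. ]), array([1.])) tip (array([626.6,  72. , 209.2]), array([6.]))
```

```bash
python3 -c "
from h import *
plan([626,0,215],-90)"
python3 -m pendant '[{"delta_pos":[-1,0,4],"twist":[0,0.1,0],"grip":0},{"delta_pos":[-3,0,8],"twist":[0,-0.3,0],"grip":0},{"delta_pos":[-5,0,12],"twist":[0,-0.6,0],"grip":0},{"delta_pos":[-8,0,16],"twist":[0,-0.6,0],"grip":0},{"delta_pos":[-11,0,20],"twist":[0,-0.6,0],"grip":0}]'
python3 -c "
from h import *
plan([626,0,215],-90)"
```

```text
at [ 370.7 -161.3  215.3] [-89.9  -0.  -90.4] delta cm [-16.32   0.09  25.41]
twist [-0.15 -0.42  0.02]
time_s: 7.15
ee_pos: [573.6, -48.6, 214.5]
ee_rot: [-89.9, 0.0, -89.6]
force: [0.2, -1.3, 0.3]
gripper_width: 0.8
at [573.6 -48.6 214.5] [-89.9   0.  -89.6] delta cm [-4.83 -0.05  5.27]
twist [-0.06  0.43 -0.02]
```

```bash
python3 -m pendant '[{"delta_pos":[-2,0,2.5],"twist":[0,0.4,0],"grip":0},{"delta_pos":[-4.8,0,5.2],"twist":[0,0.4,0],"grip":0},{"delta_pos":[-5.2,1,5.2],"twist":[0,0.4,0],"grip":0},{"delta_pos":[-5.5,2.5,5.2],"twist":[0,0.4,0],"grip":0},{"delta_pos":[-5.5,2.5,5.2],"twist":[0,0.4,0],"grip":0}]'
cat > lev.py <<'E'
from h import *
import sys
s=state();R=Ro.from_euler("xyz",s["ee_rot"],degrees=True);p=s["ee_pos"];print(p.round(1),s["force"].round(1))
for a in map(float,sys.argv[1:]):
    e=np.radians(80)-a;h=85*np.cos(e)-4.5*np.sin(e)-16;z=104.5+85*np.sin(e)+4.5*np.cos(e)
    P=np.array([624.7-.04*h,51.5+h,z]);print(a,P.round(1),(R.inv().apply(P-p)/10).round(2))
E
python3 lev.py -.05 .05 .15 .25 .35 .45
python3 look.py 7
```

```text
time_s: 7.65
ee_pos: [621.4, 5.4, 186.9]
ee_rot: [-90.3, 0.0, -89.9]
force: [-0.0, -0.8, -0.4]
gripper_width: 0.5
[621.4   5.4 186.9] [-0.  -0.8 -0.4]
-0.05 [625.1  41.6 189.4] [-3.61 -0.25  0.37]
0.05 [624.8  50.  188.4] [-4.46 -0.14  0.34]
0.15 [624.4  58.3 186.5] [-5.29  0.04  0.31]
0.25 [624.1  66.4 183.8] [-6.1   0.31  0.28]
0.35 [623.8  74.2 180.3] [-6.87  0.66  0.25]
0.45 [623.5  81.6 176.1] [-7.61  1.09  0.23]
[621.4   5.4 186.9] [-0.  -0.8 -0.4]
```

View pics/scene7c.png

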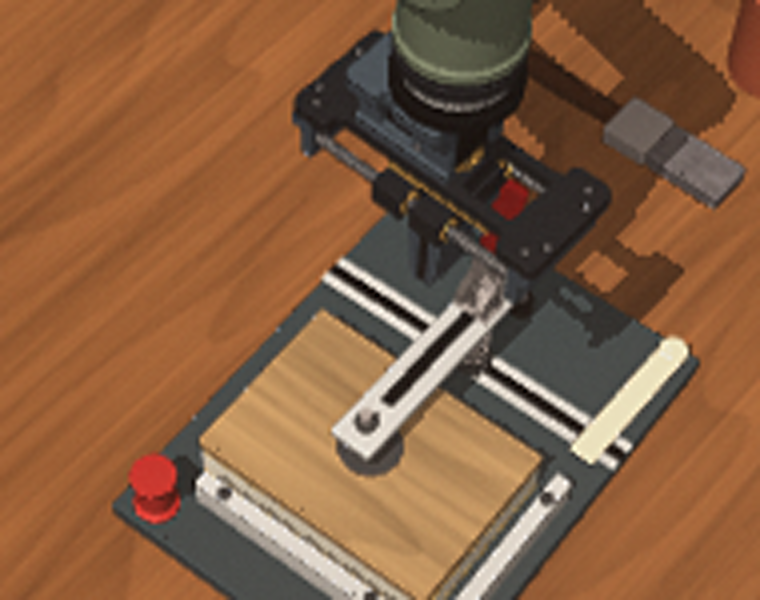

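```bash
python3 - <<'E'
from h import *
c=imaging.camera_info("scene");R=np.array(c["R"]);t=np.array(c["t"])
for X in [(621.4,5.4,187),(621.4,5.4,266),(532,5.4,266),(710,5.4,266)]:
    q=R@np.array(X)+t;u=q[0]/q[2]*c["fx"]+c["cx"];v=q[1]/q[2]*c["fy"]+c["cy"];print((u-250)*4,(v-130)*4)
p=cv2.imread("pics/scene7.png")[155:215,320:410];cv2.imwrite("pics/z7.png",cv2.resize(p,None,fx=8,fy=8,interpolation=cv2.INTER_CUBIC))
w,d=imaging.grab_frame("wrist");cv2.imwrite("pics/w7.png",w[:,:,::-1])
E
```

```text
437.6890003148228 261.72849846683243
444.66312123646844 186.02657235918775
330.89701427757495 105.73763985164749
564.1791976036143 270.3734700909964
```

View pics/z7.png

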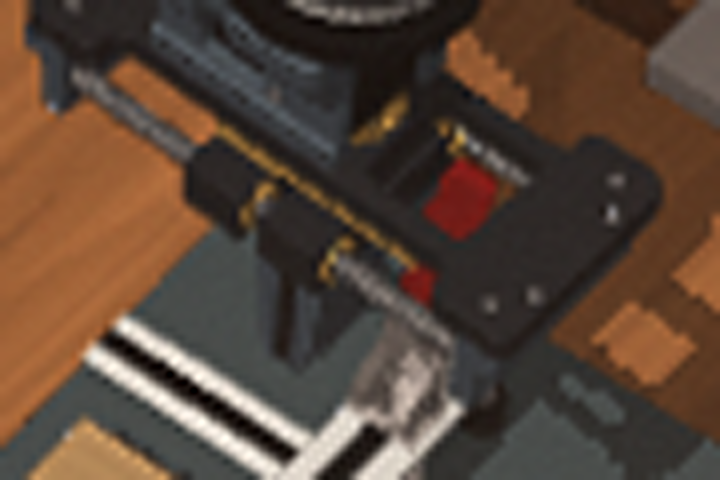

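View pics/w7.png

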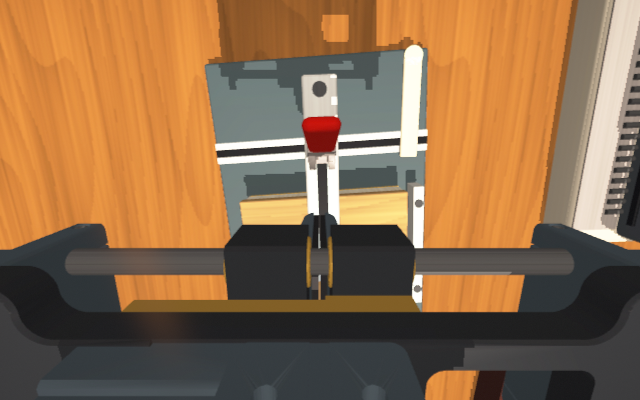

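```bash
python3 -m pendant '[{"delta_pos":[-2,0,0.3],"twist":[0,0,0],"grip":0},{"delta_pos":[-3.6,-0.1,0.35],"twist":[0,0,0],"grip":0},{"delta_pos":[-4.5,-0.1,0.35],"twist":[0,0,0],"grip":0},{"delta_pos":[-5.3,0.05,0.3],"twist":[0,0,0],"grip":0},{"delta_pos":[-6.1,0.3,0.3],"twist":[0,0,0],"grip":0}]'
python3 lev.py .25 .35 .45 .55 .65 .75;python3 look.py 8
```

```text
time_s: 8.3
ee_pos: [626.1, 63.7, 188.0]
ee_rot: [-89.9, -0.1, -90.1]
force: [0.1, -4.0, 4.9]
gripper_width: 0.6
[626.1  63.7 188. ] [ 0.1 -4.   4.9]
0.25 [624.1  66.4 183.8] [-0.28  0.42 -0.2 ]
0.35 [623.8  74.2 180.3] [-1.05  0.77 -0.23]
0.45 [623.5  81.6 176.1] [-1.79  1.19 -0.27]
0.55 [623.2  88.5 171.1] [-2.49  1.68 -0.29]
0.65 [623.   94.9 165.5] [-3.13  2.24 -0.32]
0.75 [622.7 100.6 159.3] [-3.71  2.86 -0.35]
[626.1  63.7 188. ] [ 0.1 -4.   4.9]
```

View pics/scene8c.png

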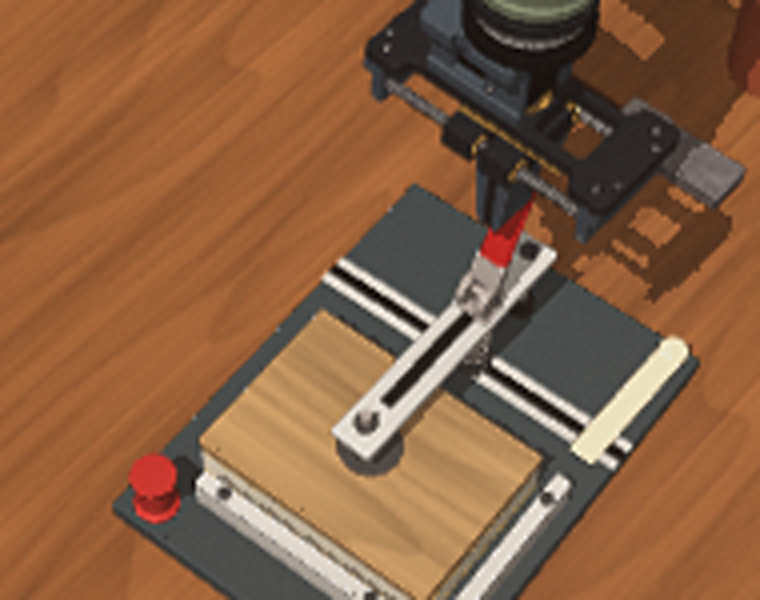

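```bash
python3 -m pendant '[{"delta_pos":[-0.8,0.4,-0.1],"twist":[0,0,0],"grip":0},{"delta_pos":[-1.5,0.8,-0.1],"twist":[0,0,0],"grip":0},{"delta_pos":[-2.2,1.3,-0.15],"twist":[0,0,0],"grip":0},{"delta_pos":[-2.9,1.9,-0.2],"twist":[0,0,0],"grip":0},{"delta_pos":[-3.4,2.5,-0.2],"twist":[0,0,0],"grip":0}]'
python3 lev.py .75 .85 .95 1.05 1.15 1.25
```

```text
time_s: 8.9
ee_pos: [624.7, 99.3, 163.0]
ee_rot: [-89.8, 0.1, -90.1]
force: [0.4, 0.3, 6.9]
gripper_width: 0.6
[624.7  99.3 163. ] [0.4 0.3 6.9]
0.75 [622.7 100.6 159.3] [-0.14  0.37 -0.2 ]
0.85 [622.5 105.8 152.5] [-0.65  1.05 -0.22]
0.95 [622.4 110.2 145.2] [-1.09  1.78 -0.24]
1.05 [622.2 113.9 137.6] [-1.46  2.55 -0.26]
1.15 [622.1 116.8 129.6] [-1.75  3.35 -0.27]
1.25 [622.  118.9 121.3] [-1.96  4.17 -0.29]
```

```bash
python3 -m pendant '[{"delta_pos":[-0.5,0.7,-0.1],"twist":[0,0,0],"grip":0},{"delta_pos":[-0.9,1.4,-0.15],"twist":[0,0,0],"grip":0},{"delta_pos":[-1.3,2.2,-0.2],"twist":[0,0,0],"grip":0},{"delta_pos":[-1.6,3.0,-0.2],"twist":[0,0,0],"grip":0},{"delta_pos":[-1.8,3.8,-0.2],"twist":[0,0,0],"grip":0}]'
python3 lev.py 1.25 1.3 1.35 1.4 1.44;python3 look.py 9
```

```text
time_s: 9.4
ee_pos: [623.5, 118.7, 125.3]
ee_rot: [-89.7, 0.3, -90.2]
force: [0.3, 3.0, 9.3]
gripper_width: 0.6
[623.5 118.7 125.3] [0.3 3.  9.3]
1.25 [622.  118.9 121.3] [-0.02  0.4  -0.16]
1.3 [622.  119.7 117.1] [-0.09  0.82 -0.16]
1.35 [622.  120.2 112.9] [-0.14  1.24 -0.17]
1.4 [621.9 120.5 108.7] [-0.17  1.66 -0.17]
1.44 [621.9 120.6 105.3] [-0.18  2.   -0.17]
[623.5 118.7 125.3] [0.3 3.  9.3]
```

View pics/scene9c.png

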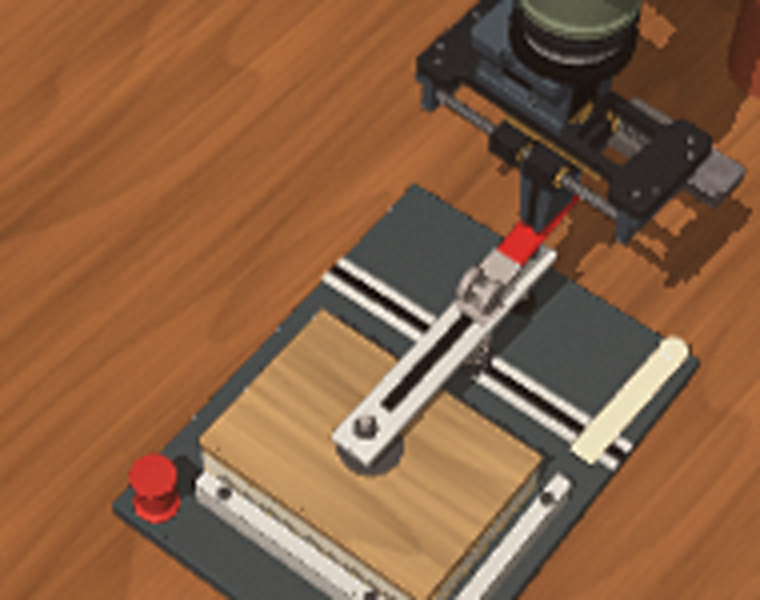

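```bash
python3 -m pendant '[{"delta_pos":[0,0.4,0],"twist":[0,0,0],"grip":0},{"delta_pos":[-0.1,0.7,-0.1],"twist":[0,0,0],"grip":0},{"delta_pos":[-0.1,1.0,-0.1],"twist":[0,0,0],"grip":0},{"delta_pos":[-0.1,1.2,-0.1],"twist":[0,0,0],"grip":0},{"delta_pos":[-0.1,1.2,-0.1],"twist":[0,0,0],"grip":0}]'
python3 lev.py 1.4 1.44
```

```text
time_s: 10.0
ee_pos: [622.3, 119.1, 112.9]
ee_rot: [-89.8, 0.2, -90.1]
force: [2.6, 3.1, 5.5]
gripper_width: 0.3
[622.3 119.1 112.9] [2.6 3.1 5.5]
1.4 [621.9 120.5 108.7] [-0.14  0.42 -0.04]
1.44 [621.9 120.6 105.3] [-0.14  0.76 -0.04]
```

```bash
python3 -m pendant '[{"delta_pos":[0,0.1,0],"twist":[0,0,0],"grip":0},{"delta_pos":[0,0.2,0],"twist":[0,0,0],"grip":0},{"delta_pos":[0,0.3,0],"twist":[0,0,0],"grip":0},{"delta_pos":[0,0.4,0],"twist":[0,0,0],"grip":0},{"delta_pos":[0,0.4,0],"twist":[0,0,0],"grip":0}]'
python3 lev.py 1.4 1.44;python3 look.py 10
```

```text
time_s: 10.5
ee_pos: [622.3, 119.5, 109.3]
ee_rot: [-89.7, 0.2, -90.1]
force: [2.0, 3.7, 6.4]
gripper_width: 0.1
[622.3 119.5 109.3] [2.  3.7 6.4]
1.4 [621.9 120.5 108.7] [-0.11  0.06 -0.04]
1.44 [621.9 120.6 105.3] [-0.11  0.4  -0.04]
[622.3 119.5 109.3] [2.  3.7 6.4]
```

View pics/scene10c.png

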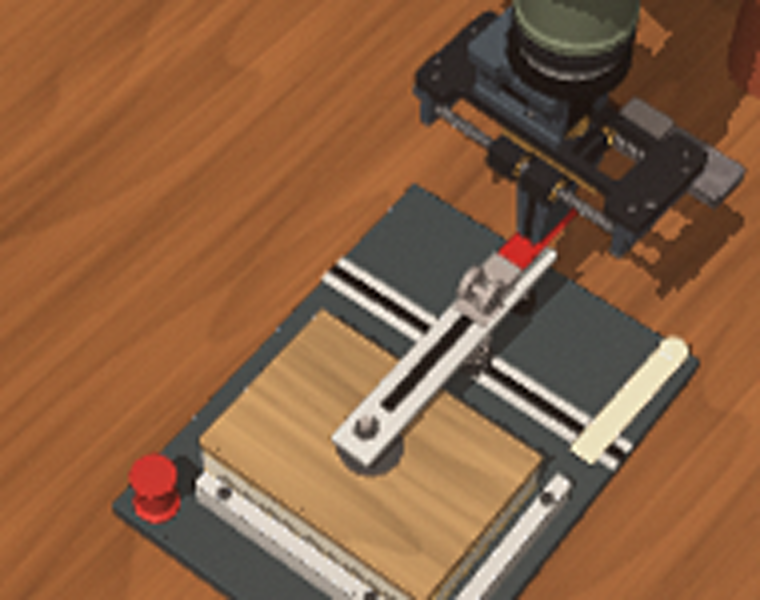

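```bash
python3 -m pendant '[{"delta_pos":[0,0.1,0],"twist":[0,0,0],"grip":0},{"delta_pos":[0,0.2,0],"twist":[0,0,0],"grip":0},{"delta_pos":[0,0.25,0],"twist":[0,0,0],"grip":0},{"delta_pos":[0,0.25,0],"twist":[0,0,0],"grip":0},{"delta_pos":[0,0.25,0],"twist":[0,0,0],"grip":0}]'
python3 -m pendant '[{"delta_pos":[0,-0.5,0],"twist":[0,0,0],"grip":0},{"delta_pos":[0,-2,0],"twist":[0,0,0],"grip":0},{"delta_pos":[0,-5,0],"twist":[0,0,0],"grip":0},{"delta_pos":[0,-8,0],"twist":[0,0,0],"grip":0},{"delta_pos":[0,-11,0],"twist":[0,0,0],"grip":0}]'
python3 -m pendant '[{"delta_pos":[0,-1,-4],"twist":[0,0,0],"grip":0},{"delta_pos":[0,-1,-8],"twist":[0,0,0],"grip":0},{"delta_pos":[0,-1,-12],"twist":[0,0,0],"grip":0},{"delta_pos":[0,-1,-16],"twist":[0,0,0],"grip":0},{"delta_pos":[0,-1,-20],"twist":[0,0,0],"grip":0}]'
python3 -m pendant '[{"delta_pos":[2,0,-2],"twist":[0,0,0],"grip":0},{"delta_pos":[5,0,-4],"twist":[0,0,0],"grip":0},{"delta_pos":[9,0,-5],"twist":[0,0,0],"grip":0},{"delta_pos":[13,0,-5],"twist":[0,0,0],"grip":0},{"delta_pos":[17,0,-5],"twist":[0,0,0],"grip":0}]'
python3 look.py 11
```

```text
time_s: 11.1
ee_pos: [622.4, 119.5, 107.4]
ee_rot: [-89.7, 0.2, -90.1]
force: [1.6, 5.4, 9.1]
gripper_width: 0.4
time_s: 11.6
ee_pos: [619.8, 117.2, 215.3]
ee_rot: [-90.2, -0.0, -90.1]
force: [1.4, -0.3, 0.6]
gripper_width: 0.6
time_s: 12.1
ee_pos: [418.2, 117.4, 224.4]
ee_rot: [-90.1, -0.0, -90.1]
force: [-0.1, 0.4, -0.3]
gripper_width: 0.4
time_s: 12.6
ee_pos: [369.1, -53.3, 224.9]
ee_rot: [-90.1, 0.0, -90.1]
force: [0.5, 0.4, 0.6]
gripper_width: -0.1
[369.1 -53.3 224.9] [0.5 0.4 0.6]
```

View pics/scene11c.png

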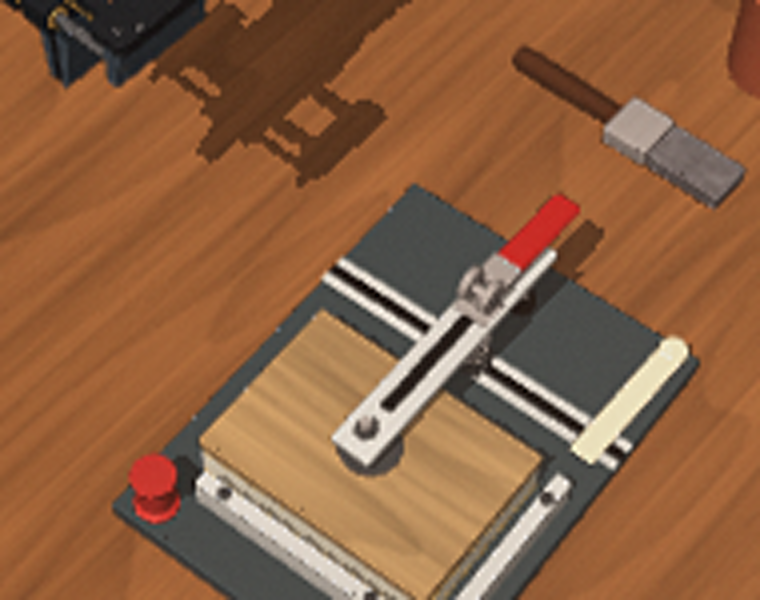

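View pics/top11c.png

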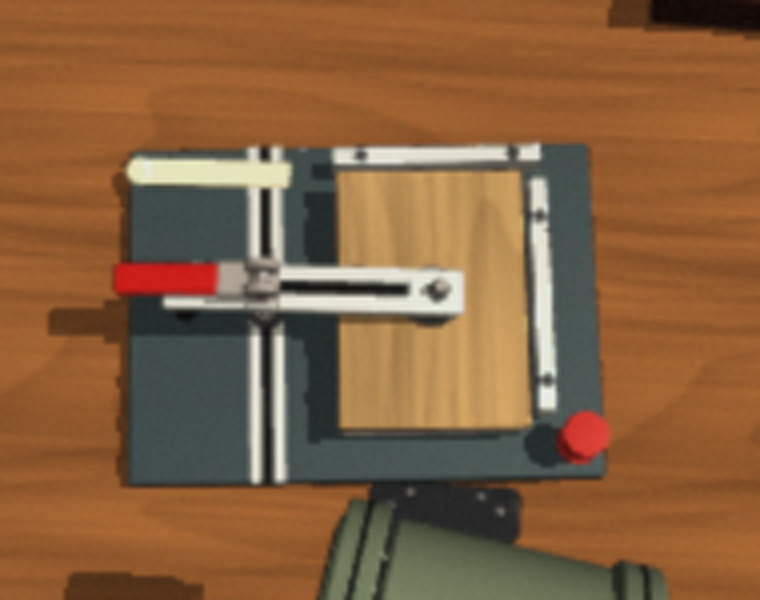

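```bash
python3 - <<'E'
from h import *
np.set_printoptions(precision=1,suppress=True)
T=lambda u,v:(240+u/4-.4,110+v/4-.4)
S=lambda u,v:(250+u/4-.4,130+v/4-.4)
print("stub",tri(T(438,289),S(367,427)),"tip",tri(T(115,277),S(569,204)))
print("foot",[ray("top",T(438,289),92),ray("scene",S(367,425),92)])
a,b=[cv2.imread(f"pics/top{k}.png").astype(int) for k in(6,11)]
d=abs(a-b).max(2)[:,:]; print("board px diff",[(d[y0:y1,x0:x1]>40).sum() for x0,y0,x1,y1 in[(322,150,375,172),(322,192,375,222),(358,150,375,222)]])
E
python3 -c "
from workcell import job
print(job.job_done())"
```

```text
stub (array([629.2, -67.5,  86.8]), array([0.2])) tip (array([622.2, 150.2, 102.1]), array([1.6]))
foot [array([627.9, -66.9,  92. ]), array([629.9, -68.9,  92. ])]
board px diff [np.int64(0), np.int64(0), np.int64(0)]
the job is handed in; nothing more can be done
None
```

I pushed the strap round with the closed fingertips until the foot was over the disc, pushed the red lever down to level, backed the arm away and handed the job in at about 12.6 s of the 56 s allowed. Nothing was gripped. No verdict is reported, so the checks below are my own.

- **Foot position:** The foot is at about (629, −68) mm and the disc at (631, −65) mm, so they are roughly 3–4 mm apart against the 12 mm allowed. The two views put the foot about 2 mm apart from each other.
- **Lever:** The tip is at about z = 102 mm, which means level or slightly past (about 1.40–1.43 rad).
- **Foot height:** Triangulation puts the stub over the foot about 10 mm lower than before. That fits the strap dipping to press the foot on the disc, though both height readings come out below the given sizes.
- **Board and bystanders:** The board's visible areas in the top view did not change between before and after the lever push. The spool, bone folder and brush look unmoved. I did not check the other bystanders or the notebook separately.
- **Forces:** The wrist force readings at the end of each move stayed at or below about 11 N, within the 45 N finger limit.
- **Not confirmed:** I could not measure the clamp's force on the board directly. That it holds with more than 6 N is inferred from the lever angle and the dip of the strap.

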